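# Twist a new filter cartridge into a fume extractor until its seal is nipped

### The job

Fit the filter cartridge that stands on the bench to the fume extractor: set it into the collar with its two pins through the gaps, then twist it clockwise until the ramps pull it down snug on its rubber seal (about 15 degrees past the point where it starts to bite), and let go. Tighten it gently: slack it leaks, and forcing it crushes the seal. Leave the bottle and the solder spool alone.

Things in the scene. Friction and masses are not known exactly. Their poses are not given: they have to be found in the camera images.
- cartridge: Filter cartridge, 85 mm high, about 0.16 kg, upright on the bench. Origin: middle of its underside, z up. From below: grey spigot 60 mm across; two round steel pins 6 mm thick along its x and -x axes, 9 mm up, 76 mm over their ends; flange 86 mm across at 29 mm; pleated paper; cap 86 mm across, its top at 58 mm; on it the grip fin. Half a turn makes no difference.
- grip_fin (a point): Point in the fin on the cartridge's axis, 74 mm above its underside. The fin runs across the cap along the cartridge's x axis (over the pins), 64 mm long, 12 mm thick, from 58 to 85 mm high: pinch it across its 12 mm (along y); the fingertips must stay above the cap.
- fume_extractor: Low grey fan housing 196 x 156 mm with a black deck, fixed to the bench, its front with knob and switch towards the robot. Origin: middle of its underside. The round steel collar stands on its deck, 20 mm in front of the middle.
- collar: Collar, fixed. Origin: on its axis at deck level, 74 mm above the bench. 94 mm across, 31 mm high; two inward lips leave a 64 mm bore and two 24-degree gaps, on its x and -x axes (40 degrees anticlockwise of the housing's). From each gap, clockwise from above, the lip's underside falls 10 mm per radian from 27.5 mm, from 15 to 95 degrees past the gap's middle. A stop blocks the other way.
- seal_seat: Seat of the seal, fixed: origin as the collar's, at deck level. On it lies a springy rubber ring, 58 mm across, its top 10 mm above the deck but up to 4 mm higher or lower by wear and packing, so the angle of first bite differs by some 45 degrees. Squeeze takes 10 N a mm, so past first bite (3 degrees more until both pins bear) a degree adds 1.6 N; 19 N (some 0.5 N m) is right, 36 N crushes it.
- flux_bottle: Bystander: flux bottle, standing, 28 mm across, 97 mm high. Origin: middle of its underside.
- solder_spool: Bystander: spool of solder standing on its flange, 73 x 58 mm, 42 mm high. Origin: under its middle.
Things that resemble listed ones, but are neither listed nor needed, are in the scene too. Leave any orange, pink or red look-alike of the cartridge alone.

How it is judged:
By the outcome, as a careful person would: the job done as asked, in the order asked, and still so for the second after the job is handed in, with the robot touching nothing.
It also fails if it takes over 72 s, if anything falls off the work surface, if the arm or the gripper's body presses on something with over 40 N, if the wrist force passes 120 N, or if a joint passes its speed limit or range.

### The arm

A 6-joint arm with a two-finger parallel gripper is mounted at the origin on a cart in front of the work surface, level with it; the furniture and walls round the work are solid. World frame = base frame: x ahead of the robot, y to its left, z up, the work surface at z = 0. Lengths are in m, angles in rad, forces in N, time in s.
With the tool pointing down it reaches from about 0.375 to 0.975 m from the base axis. Payload 3.8 kg.
Tool frame: the origin (TCP) lies at the very end of the fingers, on their centre line; the grasp point (between the pads) lies r.tcp_to_grasp behind it (r.tcp_to_grasp is the distance from the TCP to the grasp point, in m); z points along the fingers, y is the line along which they close (so a half turn about z gives the same grasp; the last joint's range is limited). The gripper opens to 88 mm and grips with 3 to 60 N. Pads are 18 mm wide; open, the fingers measure 123 mm over their backs; the gripper's body (75 mm by 187 mm) begins 45 mm behind the grasp point.
Start: joints at [1.246, 0.264, 1.604, -0, 1.274, -0.037], TCP at [0.192, 0.647, 0.217] pointing down, gripper open.
Joint ranges: [-2.63, 2.63], [-0.94, 2.18], [0.31, 2.57], [-1.31, 4.45], [0, 2.66], [-2.55, 2.55]. Speed limits (rad/s): [2.57, 2.57, 3.14, 3.14, 3.14, 3.14].

### API

Orientations are given as a unit quaternion [x, y, z, w].
In Python, from plant import r, viewer gives the robot as it stands.
- The arm moves only by the tool move_arm, never from a script. Its argument "plan" is text: rows parted by semicolons, each of 5 numbers parted by spaces: the shift along the world's x, y, z in cm, then the turn about the world's z in degrees, then the finger opening in cm, from 0 to 8.81. A call has 1 to 8 rows; each row is the pose to reach, as a shift and turn from the pose commanded when the call began; what a row does not reach only later rows make up. A row lasts 1/10 s, in which the tool goes at most 50 mm and 8.59 degrees, less where a joint would pass 70% of its speed; a pose out of reach is approached as far as the arm can. A call with a gripper value outside its range is refused whole. The fingers move at their own pace and stop on an object; the grip force is fixed at half the most. Time passes only in rows, so rows that repeat a pose let the fingers close. It gives the time, the measured TCP pose, the force, the opening and the grip force at its end, in the units of the state.
- r.sense(): the state, without advancing time (a new reading comes with each control period).
- viewer.grab_frame(name): name is "scene" or "top"; returns a dict with "pixels" (400x640x3 uint8, blue, green, red), "fx", "fy", "cx", "cy" (pixels), "extrinsics" (4x4, takes a point from camera to world coordinates). Camera axes: x right, y up, looking along -z (the intrinsics and any distortion apply to the point x, -y, -z); pixel columns grow to the right and rows downward; lengths in m; the calibration is good to about 2 mm. A picture is of the moment at which its call begins. There is no depth.
- r.finish_job(): hands the job in; it is judged then, once.
The state is a dict: "t": time; "joints": joint angles; "joint_vel": joint speeds; "joint_torque": joint torques, N m; "position": TCP position; "orientation": TCP orientation; "wrist_force": force on the tool from outside, world axes, zero at the start; "torque": the same for the moment, N m; "finger_gap": finger opening in m; "gripper_force": force on a finger pad.
Only numpy, scipy, OpenCV 4.12 (cv2) and the standard library are available. Lean on these libraries where they do the work, as an engineer would, in place of code of your own. Each camera call takes 0.05 s, during which the arm holds its last target. There are 200 camera calls.

## Working session

There is one attempt and no reset: what is moved stays moved. The work goes in short steps, Python scripts to look and compute and a tool call to move; the robot and the scene stay as the last step left them, time stands still between calls to the robot, and variables do not carry over. Pictures are saved under pics/ and viewed, at most 10 in all, crops included, and the job is handed in when it is done.

Besides the shell and the picture viewer there is one more tool, called as name(argument=value, ...) on one line, values as JSON. move_arm: Moves the arm, as the interface text tells. Its arguments: {"type":"object","properties":{"plan":{"type":"string"}},"required":["plan"]}

```bash
mkdir -p pics
python3 - <<'E'
from plant import r, viewer
import cv2, json, numpy as np
for n in ("scene","top"):
    f=viewer.grab_frame(n); cv2.imwrite(f"pics/{n}0.png",f["pixels"])
    print(n,[round(float(f[k]),1) for k in("fx","fy","cx","cy")],f.keys()); print(np.round(f["extrinsics"],4).tolist())
s=r.sense(); print(s, r.tcp_to_grasp)
E
```

```text
scene [419.3, 419.3, 317.3, 197.5] dict_keys(['pixels', 'fx', 'fy', 'cx', 'cy', 'extrinsics'])
[[-0.7944, 0.442, -0.4167, 0.1641], [-0.6074, -0.5811, 0.5416, 0.3248], [-0.0027, 0.6833, 0.7301, 0.7373], [0.0, 0.0, 0.0, 1.0]]
top [513.3, 513.3, 327.6, 201.6] dict_keys(['pixels', 'fx', 'fy', 'cx', 'cy', 'extrinsics'])
[[0.0059, 0.9892, -0.1465, 0.3324], [-0.9999, 0.007, 0.0071, -0.1526], [0.0081, 0.1465, 0.9892, 1.4198], [0.0, 0.0, 0.0, 1.0]]
{'t': 0.1, 'joints': array([ 1.24612689e+00,  2.64675756e-01,  1.60520945e+00, -9.02056680e-06,
        1.27371989e+00, -3.69213344e-02]), 'joint_vel': array([-0.00022069, -0.00157144, -0.00300828, -0.00015989,  0.00092258,
       -0.00037757]), 'joint_torque': array([ 7.99631762e-04, -5.03618932e+01, -3.58074439e+01,  7.30848662e-02,
        2.32600240e-02, -7.15313513e-05]), 'position': array([0.19136237, 0.64659768, 0.21612906]), 'orientation': array([ 1.43376821e-01,  9.89667659e-01, -9.90596913e-04, -1.76689745e-04]), 'wrist_force': array([-0.01112613,  0.53284426,  0.45189048]), 'torque': array([-0.05657473, -0.02006161, -0.00276651]), 'gripper_force': 0.0, 'finger_gap': 0.08836359754708392} 0.0187
```

View pics/scene0.png

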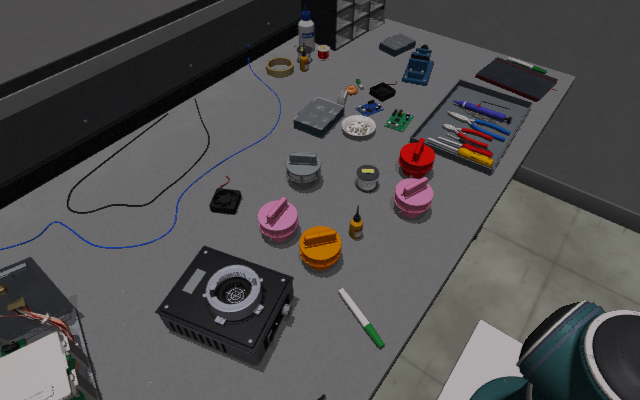

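View pics/top0.png

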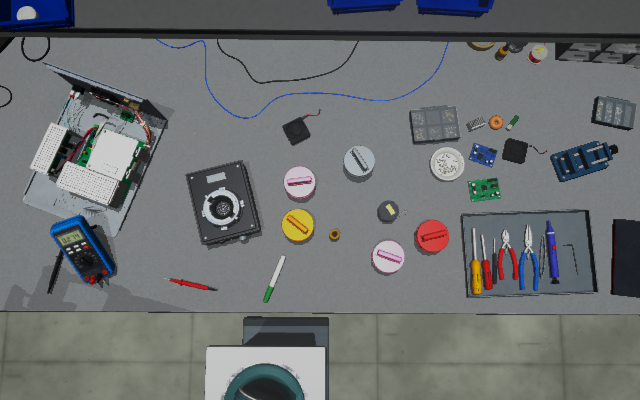

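Candidates for the cartridge in the top view: pink (300,182), orange (298,225), pink (388,257), red (432,236), grey (359,161). Per the description (grey spigot, and no orange, pink or red) I choose the grey one, at scene (303,168). I'll check it in a close crop next, along with the collar.

Run:
```python
import cv2, numpy as np
t=cv2.imread("pics/top0.png"); s=cv2.imread("pics/scene0.png")
def c(im,u,v,w,h,k): return cv2.resize(im[v:v+h,u:u+w],None,fx=k,fy=k,interpolation=cv2.INTER_CUBIC)
a=c(t,335,135,50,50,8)   # origin 335,135
b=c(t,180,155,80,100,4)
cc=c(s,275,140,60,50,6)
d=c(s,195,250,80,80,5)
im=np.zeros((600,800,3),np.uint8)
for q,x,y in((a,0,0),(b[:400],400,0)): im[y:y+q.shape[0],x:x+q.shape[1]][:]=q[:600-y,:800-x]
cv2.imwrite("pics/crop1.png",im[:400,:720])
im=np.zeros((400,760,3),np.uint8); im[:300,:360]=cc; im[:400,360:760]=d
cv2.imwrite("pics/crop2.png",im)
```

```text
(no output)
```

View pics/crop1.png

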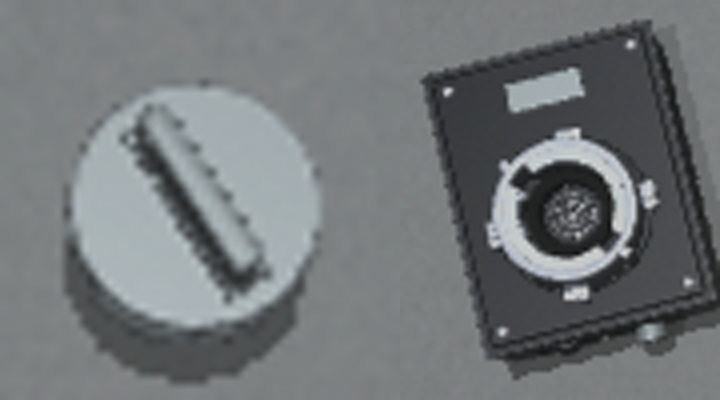

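View pics/crop2.png

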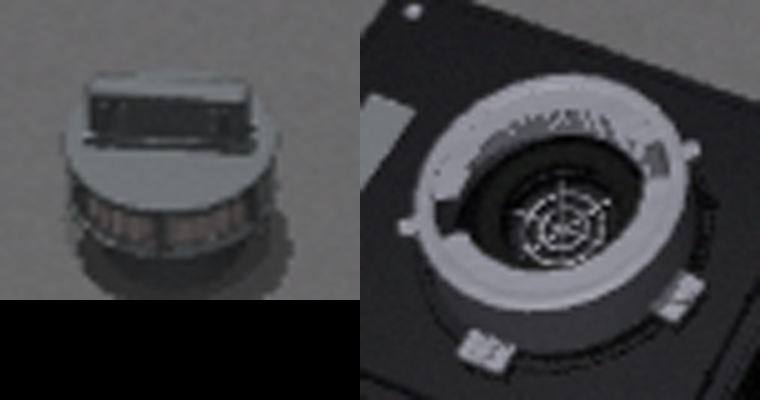

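The crops confirm the grey cartridge: pleated paper, cap centred near crop (197,207) and the fin running (155,110) to (248,270). The collar ring is centred near (565,208), with gaps at about (522,178) and (613,243). Next I convert these to positions.

```bash
cat > h.py <<'E'
import numpy as np
K={"scene":(419.3,317.3,197.5,np.array([[-0.7944,0.442,-0.4167,0.1641],[-0.6074,-0.5811,0.5416,0.3248],[-0.0027,0.6833,0.7301,0.7373]])),
"top":(513.3,327.6,201.6,np.array([[0.0059,0.9892,-0.1465,0.3324],[-0.9999,0.007,0.0071,-0.1526],[0.0081,0.1465,0.9892,1.4198]]))}
def w(cam,u,v,z):
    f,cx,cy,E=K[cam]; d=E[:,:3]@np.array([(u-cx)/f,-(v-cy)/f,-1]); return (E[:,3]+d*(z-E[2,3])/d[2])[:2]
def pix(cam,p):
    f,cx,cy,E=K[cam]; q=E[:,:3].T@(np.array(p)-E[:,3]); return cx+f*q[0]/-q[2], cy-f*q[1]/-q[2]
def circ(P):
    P=np.array(P); s=np.linalg.lstsq(np.c_[2*P,np.ones(len(P))],(P**2).sum(1),rcond=None)[0]
    return s[:2], np.sqrt(s[2]+s[0]**2+s[1]**2)
E
python3 - <<'E'
from h import *
def cv(cam,pts,ox,oy,k,xo,z): return [w(cam,(x-xo+.5)/k-.5+ox,(y+.5)/k-.5+oy,z) for x,y in pts]
np.set_printoptions(precision=4,suppress=True)
print("cap top",circ(cv("top",[(72,205),(322,205),(197,85),(197,330),(108,120),(288,290),(285,118),(110,290)],335,135,8,0,.058)))
print("cap scene",circ(cv("scene",[(65,140),(280,142),(172,68),(172,214),(85,183),(260,183)],275,140,6,0,.058)))
F=cv("top",[(150,112),(253,265)],335,135,8,0,.085); print("fin",F,np.mean(F,0),np.linalg.norm(F[0]-F[1]),np.degrees(np.arctan2(*(F[0]-F[1])[::-1])))
G=cv("scene",[(92,82),(248,88)],275,140,6,0,.085); print("fin scene",G,np.mean(G,0),np.linalg.norm(G[0]-G[1]),np.degrees(np.arctan2(*(G[0]-G[1])[::-1])))
print("collar top",circ(cv("top",[(492,210),(638,208),(565,138),(565,282),(513,160),(615,160),(513,258),(615,258)],180,155,4,400,.105)))
print("collar sc",circ(cv("scene",[(415,208),(688,175),(570,73),(530,310),(450,120),(650,100),(445,270),(650,265)],195,250,5,360,.105)))
g=cv("top",[(522,178),(613,243)],180,155,4,400,.1035); print(g,np.mean(g,0),np.degrees(np.arctan2(*(g[0]-g[1])[::-1])))
g=cv("scene",[(445,212),(655,160)],195,250,5,360,.1035); print(g,np.mean(g,0),np.degrees(np.arctan2(*(g[0]-g[1])[::-1])))
H=cv("top",[(448,91),(631,44),(688,282),(502,331)],180,155,4,400,.074);print("screws",H,np.mean(H,0),[np.degrees(np.arctan2(*(a-b)[::-1])) for a,b in((H[0],H[3]),(H[1],H[2]),(H[0],H[1]),(H[3],H[2]))])
E
```

```text
cap top (array([ 0.6482, -0.2477]), np.float64(0.042411510733972604))
cap scene (array([ 0.648, -0.25 ]), np.float64(0.04323222012327341))
fin [array([ 0.6738, -0.23  ]), array([ 0.6219, -0.2641])] [ 0.6478 -0.2471] 0.062110059008358934 33.342580977158406
fin scene [array([ 0.675 , -0.2337]), array([ 0.6239, -0.2681])] [ 0.6494 -0.2509] 0.06161407265262267 33.887872990321675
collar top (array([0.5113, 0.1136]), np.float64(0.046391571443147))
collar sc (array([0.5125, 0.1109]), np.float64(0.046617029632829446))
[array([0.5317, 0.1422]), array([0.4897, 0.082 ])] [0.5107 0.1121] 55.13093443193239
[array([0.5353, 0.14  ]), array([0.4922, 0.0815])] [0.5137 0.1108] 53.703791931438815
screws [array([0.5944, 0.2003]), array([0.6273, 0.0796]), array([0.4678, 0.0371]), array([0.4347, 0.1579])] [0.531  0.1187] [np.float64(14.877065887063969), np.float64(14.908218062411692), np.float64(105.25065297425496), np.float64(105.29763345229135)]
```

move_arm(plan="3 -6 5 -8 8; 5 -10 8 -16 7; 7 -14 11 -25 6; 9 -19 13 -33 5; 11 -23 13 -41 5; 13 -28 13 -50 5; 16 -33 13 -58 5; 18 -36 13 -65 5")

```text
t: 0.9
position: [0.353, 0.3177, 0.3466]
orientation: [0.654, 0.756, 0.0, 0.0]
wrist_force: [1.4, -0.2, 0.4]
finger_gap: 0.05
gripper_force: 0.0
```

move_arm(plan="3 -4 0 -8 5; 5 -9 0 -16 5; 7 -13 0 -25 5; 9 -18 0 -33 5; 12 -22 0 -41 5; 14 -27 0 -49 5; 16 -31 0 -58 5; 18 -36 0 -65 5")

```text
t: 1.7
position: [0.531, -0.0369, 0.3459]
orientation: [0.958, 0.285, -0.0, -0.0]
wrist_force: [1.0, 0.0, 0.5]
finger_gap: 0.0499
gripper_force: 0.0
```

move_arm(plan="2.4 -4.4 0 0 5; 4.8 -8.8 -2 0 5; 7.2 -13.2 -5 0 5; 9.6 -17.6 -9 0 5; 9.6 -17.6 -13 0 5; 9.6 -17.6 -17 0 5; 9.6 -17.6 -20 0 5; 9.6 -17.6 -20 0 5")

```text
t: 2.5
position: [0.6217, -0.2095, 0.1388]
orientation: [0.958, 0.288, -0.005, -0.004]
wrist_force: [-0.5, 0.3, -0.9]
finger_gap: 0.0498
gripper_force: 0.0
```

Run:
```python
from plant import r, viewer
import cv2, numpy as np
f=viewer.grab_frame("scene")["pixels"]; g=viewer.grab_frame("top")["pixels"]
im=np.hstack([cv2.resize(f[90:230,240:380],None,fx=2.8,fy=2.8,interpolation=cv2.INTER_CUBIC),cv2.resize(g[110:210,310:410],(392,392),interpolation=cv2.INTER_CUBIC)])
cv2.imwrite("pics/above.png",im); s=r.sense(); print(s["position"],s["orientation"],s["wrist_force"],s["torque"])
```

```text
[ 0.62623006 -0.21075269  0.14598119] [ 9.57552341e-01  2.88258241e-01 -6.48347365e-04 -5.30084797e-04] [0.32299881 0.86887817 1.12871696] [-0.03562245  0.10424057 -0.02692043]
```

View pics/above.png

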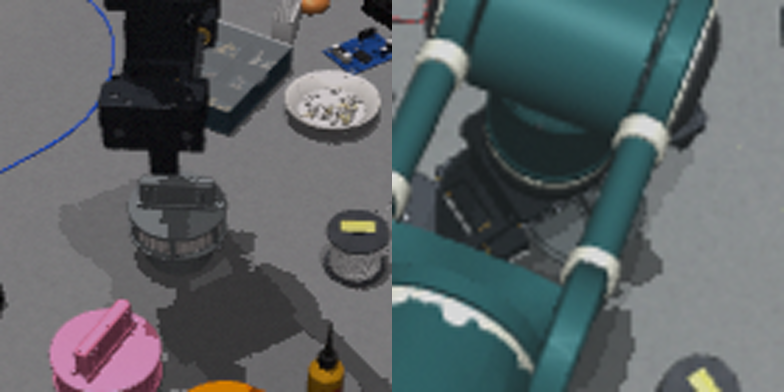

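The gripper is above and short of the fin, which sits at crop (178,190). The last move was rate-limited, so I'll correct by the measured gap, staying above the fin.

move_arm(plan="0.7 -1.2 0 0 5; 1.4 -2.5 0 0 5; 2.2 -3.8 0 0 5; 2.2 -3.8 0 0 5; 2.2 -3.8 0 0 5")

```text
t: 3.1
position: [0.6491, -0.2497, 0.1468]
orientation: [0.958, 0.288, 0.0, 0.0]
wrist_force: [-0.5, 0.5, 0.2]
finger_gap: 0.0499
gripper_force: 0.0
```

move_arm(plan="0 0 -2 0 5; 0 0 -4 0 5; 0 0 -6 0 5; 0 0 -7.5 0 4; 0 0 -8.4 0 4; 0 0 -8.4 0 4; 0 0 -8.4 0 3; 0 0 -8.4 0 2")

```text
t: 3.9
position: [0.6496, -0.2493, 0.0637]
orientation: [0.958, 0.288, 0.001, 0.001]
wrist_force: [0.3, 0.8, 0.3]
finger_gap: 0.0256
gripper_force: 0.0
```

move_arm(plan="0 0 0 0 1; 0 0 0 0 1; 0 0 0 0 0.5; 0 0 0 0 0.5; 0 0 0 0 0.5")

```text
t: 4.4
position: [0.6495, -0.2492, 0.064]
orientation: [0.958, 0.288, 0.001, 0.001]
wrist_force: [-0.8, 0.4, 6.3]
finger_gap: 0.0052
gripper_force: 2.9
```

Run:
```python
from plant import r, viewer
import cv2, numpy as np
f=viewer.grab_frame("scene")["pixels"]
im=cv2.resize(f[110:210,250:380],None,fx=6,fy=6,interpolation=cv2.INTER_CUBIC)
cv2.imwrite("pics/grip.png",im); s=r.sense(); print(s)
```

```text
{'t': 4.45, 'joints': array([-4.02201107e-01,  4.22559475e-01,  1.68977764e+00,  1.68180624e-04,
        1.02709402e+00,  5.83591431e-01]), 'joint_vel': array([ 1.19632613e-04, -3.78795071e-04, -9.02329278e-04,  8.12115054e-05,
       -5.02017858e-05,  2.06374249e-03]), 'joint_torque': array([-2.25659036e-01, -5.09518826e+01, -2.99613190e+01, -1.89844536e-02,
       -4.40294696e-01,  7.13709615e-04]), 'position': array([ 0.64950523, -0.2491773 ,  0.06404111]), 'orientation': array([9.57537413e-01, 2.88307005e-01, 8.76385799e-04, 6.36534034e-04]), 'wrist_force': array([-0.65701682,  1.18223687,  4.78780845]), 'torque': array([0.13966744, 0.31077622, 0.01651859]), 'gripper_force': 2.920464389026165, 'finger_gap': 0.004627721210234498}
```

View pics/grip.png

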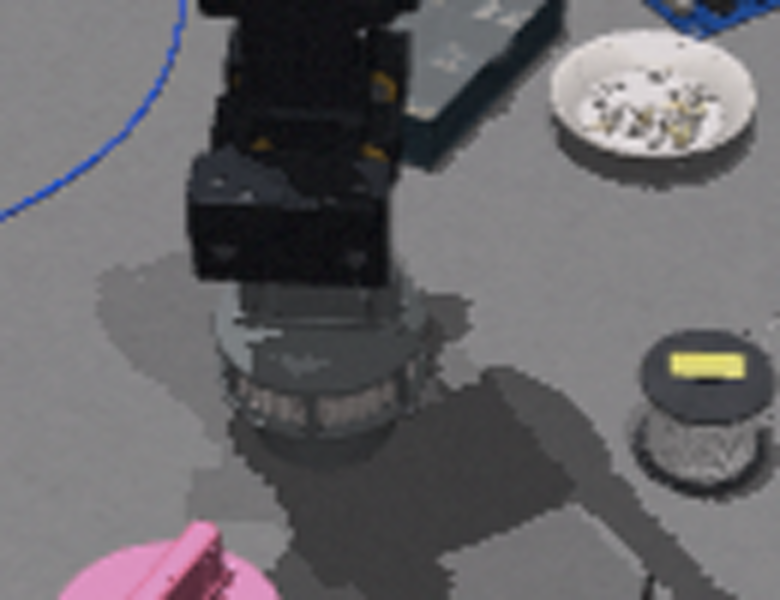

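Run:
```python
from h import *
p=np.array([.6495,-.2492,.064]); a=np.radians(-56.5); y=np.array([np.cos(a),np.sin(a),0]); x=np.array([-y[1],y[0],0])
def q(n,P): u,v=pix("scene",P); print(n,round((u-250)*6),round((v-110)*6))
q("tcp",p); q("grasp",p+[0,0,.0187]); q("body bottom",p+[0,0,.0637])
for i in(-1,1):
  for j in(-1,1): q(("body corner",i,j),p+[0,0,.0637]+x*i*.0375+y*j*.0935); 
for i in(-1,1): q(("fin top end",i),np.array([.6485,-.249,.085])+x*i*.032); q(("fin bot end",i),np.array([.6485,-.249,.058])+x*i*.032)
```

```text
tcp 316 305
grasp 314 269
body bottom 311 180
('body corner', -1, -1) 392 351
('body corner', -1, 1) 425 37
('body corner', 1, -1) 182 342
('body corner', 1, 1) 241 30
('fin top end', -1) 397 269
('fin bot end', -1) 398 321
('fin top end', 1) 235 262
('fin bot end', 1) 238 314
```

Run:
```python
from h import *
a=np.radians(-56.5); y=np.array([np.cos(a),np.sin(a),0])
p=np.array([.6262,-.2108,.146])
for n,P in(("tcp",p),("f-",p-y*.025),("f+",p+y*.025),("f-out",p-y*.042)):
    u,v=pix("scene",P); print(n,(u-240)*2.8,(v-90)*2.8)
from plant import r
print([m for m in dir(r) if m[0]!="_"]); s=r.sense(); print(s["finger_gap"],s["gripper_force"],s["wrist_force"])
```

```text
tcp 164.85792155434876 157.89572953114393
f- 161.65261932881944 179.00828904095175
f+ 167.94593560110326 137.55571921637303
f-out 159.40256445142685 193.82886262709368
['MotionError', 'finish_job', 'sense', 'tcp_to_grasp']
0.004627721210234498 2.920464389026165 [-0.65701682  1.18223687  4.78780845]
```

Run:
```python
from plant import viewer
import numpy as np
f=viewer.grab_frame("scene")["pixels"].mean(2).astype(int)
print("     ",*range(284,324,1)); 
for v in range(150,172): print(v,*f[v,284:324])
```

```text
284 285 286 287 288 289 290 291 292 293 294 295 296 297 298 299 300 301 302 303 304 305 306 307 308 309 310 311 312 313 314 315 316 317 318 319 320 321 322 323
150 16 17 22 27 20 15 19 18 17 15 18 14 16 18 12 20 19 17 16 16 17 17 19 15 18 18 18 19 16 18 46 106 132 132 133 132 132 132 133 133
151 19 29 39 38 38 28 18 18 18 16 17 16 20 17 18 18 15 15 18 18 20 17 16 16 22 21 19 18 20 17 39 98 132 134 134 133 132 132 131 133
152 18 21 34 37 34 22 18 18 16 17 18 19 21 15 17 18 15 17 18 18 17 18 16 25 39 39 39 19 19 17 42 92 117 131 132 133 134 131 130 132
153 15 15 21 27 18 18 16 17 16 15 17 15 16 18 18 19 16 18 17 20 19 19 16 24 36 38 38 22 19 20 33 77 111 116 134 135 134 131 134 132
154 15 11 18 15 19 16 17 16 16 13 18 20 19 16 15 19 18 16 19 18 17 16 19 20 24 33 15 16 19 15 32 74 92 114 131 133 133 134 131 132
155 18 17 13 14 20 14 17 15 14 18 19 20 17 17 19 18 13 17 17 18 16 17 18 12 14 15 19 19 17 20 35 68 75 107 130 131 131 133 132 130
156 51 46 31 35 46 26 20 19 19 19 19 15 18 18 15 18 16 21 18 15 17 17 16 17 20 29 16 17 15 17 33 68 65 87 101 130 131 134 134 132
157 116 115 117 117
[... 1249 characters left out ...]
67 67 65 67 66 65 67 66 66 66 67 62 55 61 60 61
167 115 111 92 125 125 126 117 69 67 65 66 67 65 66 67 67 66 67 65 65 65 64 64 66 65 68 68 66 66 65 66 66 66 66 64 63 66 60 61 74
168 117 110 77 102 125 125 124 117 65 66 65 68 66 66 67 66 67 65 66 66 66 66 66 66 66 68 65 64 67 67 67 68 66 66 66 57 68 60 63 77
169 117 118 101 67 105 125 126 118 65 66 70 82 69 86 82 68 70 83 68 66 65 68 67 66 67 68 66 65 65 66 68 67 68 65 57 59 80 48 73 115
170 116 115 106 76 67 115 124 117 66 67 66 67 70 85 87 85 84 87 86 86 81 66 67 66 67 67 68 67 68 65 66 66 66 63 81 71 66 61 74 115
171 113 112 104 78 47 60 105 117 66 66 67 66 66 69 86 85 84 83 81 67 67 66 66 66 66 66 67 68 65 64 66 62 51 58 93 65 62 53 62 76
```

The fin's front face is fully visible, with no finger in front of it, and the gap closed to 5 mm. So the fingers are not gripping the fin. I'll open and look again.

move_arm(plan="0 0 0 0 3; 0 0 0 0 5; 0 0 0 0 5; 0 0 0 0 5; 0 0 0 0 5")

```text
t: 5.0
position: [0.652, -0.251, 0.0665]
orientation: [0.958, 0.288, 0.003, 0.003]
wrist_force: [0.7, -1.3, 12.6]
finger_gap: 0.0429
gripper_force: 6.1
```

Run:
```python
from plant import r, viewer
import cv2, numpy as np
f=viewer.grab_frame("scene")["pixels"]
g=np.clip((f[110:190,260:350].astype(float)/150)**.5*255,0,255).astype(np.uint8)
cv2.imwrite("pics/grip2.png",cv2.resize(g,None,fx=7,fy=7,interpolation=cv2.INTER_CUBIC)); s=r.sense(); print(s["position"],s["wrist_force"],s["finger_gap"])
```

```text
[ 0.65203517 -0.25090739  0.06673226] [-0.2657927  -1.01666526 13.3430601 ] 0.04677672472119922
```

View pics/grip2.png

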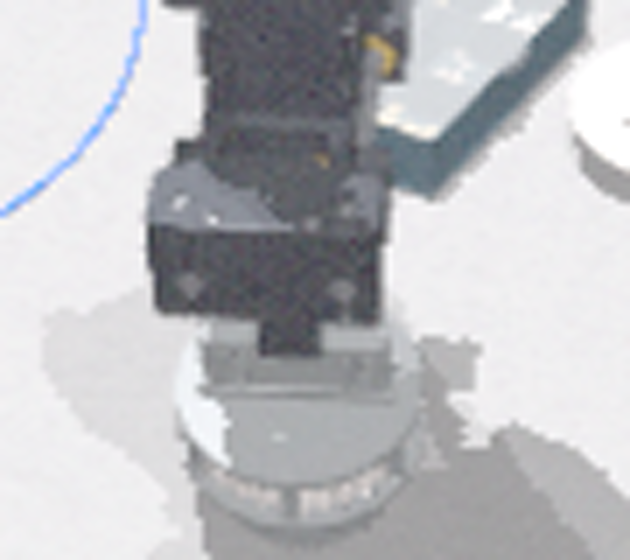

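The front finger's tip appears to end at the fin's top edge, near crop (290,350), and the wrist is being pushed up with 13 N. I'll lift clear and check the fingers in free air.

move_arm(plan="0 0 2 0 5; 0 0 5 0 5; 0 0 8 0 5; 0 0 8 0 5; 0 0 8 0 5; 0 0 8 0 5")

```text
t: 5.65
position: [0.6474, -0.2484, 0.1404]
orientation: [0.958, 0.288, -0.001, -0.001]
wrist_force: [0.2, -1.1, -0.1]
finger_gap: 0.0497
gripper_force: 0.0
```

Run:
```python
from plant import r, viewer
import cv2, numpy as np
from h import *
f=viewer.grab_frame("scene")["pixels"]; s=r.sense(); p=s["position"]; print(p,s["orientation"],s["wrist_force"],s["finger_gap"])
g=np.clip((f[95:185,250:340].astype(float)/150)**.5*255,0,255).astype(np.uint8)
g=cv2.resize(g,None,fx=6.5,fy=6.5,interpolation=cv2.INTER_CUBIC)
a=np.radians(-56.5); y=np.array([np.cos(a),np.sin(a),0])
for P,c in((p,(0,0,255)),(p-y*.025,(0,255,0)),(p+y*.025,(255,0,0))):
    u,v=pix("scene",P); print((u,v)); cv2.circle(g,(int((u-250+.5)*6.5),int((v-95+.5)*6.5)),3,c,-1)
cv2.imwrite("pics/air.png",g)
```

```text
[ 0.64718282 -0.24833383  0.13998198] [ 0.95754483  0.28827839 -0.00143436 -0.00118388] [ 0.10618598 -0.0061973   0.00790152] 0.05024164416739222
(np.float64(302.2469968950939), np.float64(136.26328846992627))
(np.float64(301.2050882345319), np.float64(143.3469576419349))
(np.float64(303.25210248171817), np.float64(129.42983393779497))
```

View pics/air.png

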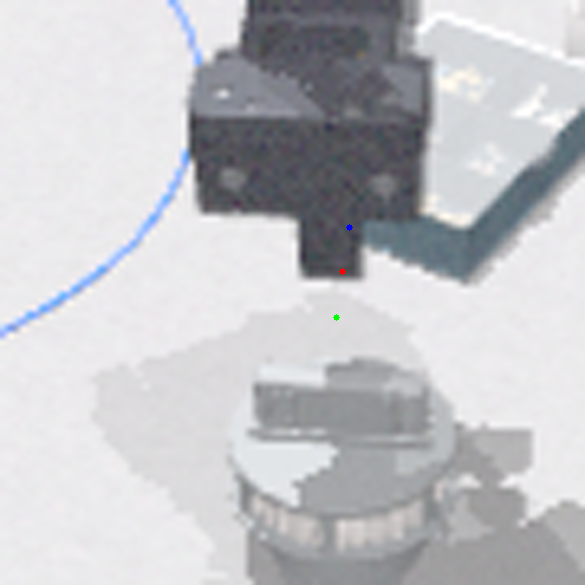

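The fingertips show about 6 px above where the reported TCP projects: either about 20 mm higher or offset along tool y. Turning the tool 90° will separate the two.

move_arm(plan="0 0 2 8.5 5; 0 0 4 17 5; 0 0 4 25.5 5; 0 0 4 34 5; 0 0 4 42.5 5; 0 0 4 51 5; 0 0 4 59.5 5; 0 0 4 68 5")

```text
t: 6.5
position: [0.6475, -0.2485, 0.1799]
orientation: [0.63, 0.776, -0.001, -0.002]
wrist_force: [0.0, -0.2, -0.1]
finger_gap: 0.0496
gripper_force: 0.0
```

move_arm(plan="0 0 0 8.5 5; 0 0 0 17 5; 0 0 0 22 5; 0 0 0 22 5; 0 0 0 22 5")

```text
t: 7.0
position: [0.6479, -0.2486, 0.1808]
orientation: [0.474, 0.88, -0.0, -0.001]
wrist_force: [0.1, -0.2, -0.8]
finger_gap: 0.0499
gripper_force: 0.0
```

Run:
```python
from plant import r, viewer
import cv2, numpy as np
from h import *
f=viewer.grab_frame("scene")["pixels"]; s=r.sense(); p=s["position"]; q=s["orientation"]; print(p,q,s["finger_gap"])
g=np.clip((f[70:170,245:355].astype(float)/150)**.5*255,0,255).astype(np.uint8)
g=cv2.resize(g,None,fx=6,fy=6,interpolation=cv2.INTER_CUBIC)
a=2*np.arctan2(q[1],q[0])-np.pi/2; y=np.array([np.cos(a),np.sin(a),0]); print(np.degrees(a))
for P,c in((p,(0,0,255)),(p-y*.025,(0,255,0)),(p+y*.025,(255,0,0))):
    u,v=pix("scene",P); X=(int((u-245+.5)*6),int((v-70+.5)*6)); print(X); cv2.circle(g,X,3,c,-1)
cv2.imwrite("pics/air2.png",g)
```

```text
[ 0.64804953 -0.24868407  0.18110711] [ 4.74086354e-01  8.80477825e-01 -7.81553840e-05 -9.60552271e-04] 0.04989529964840464
33.40021278603092
(341, 310)
(410, 312)
(273, 307)
```

View pics/air2.png

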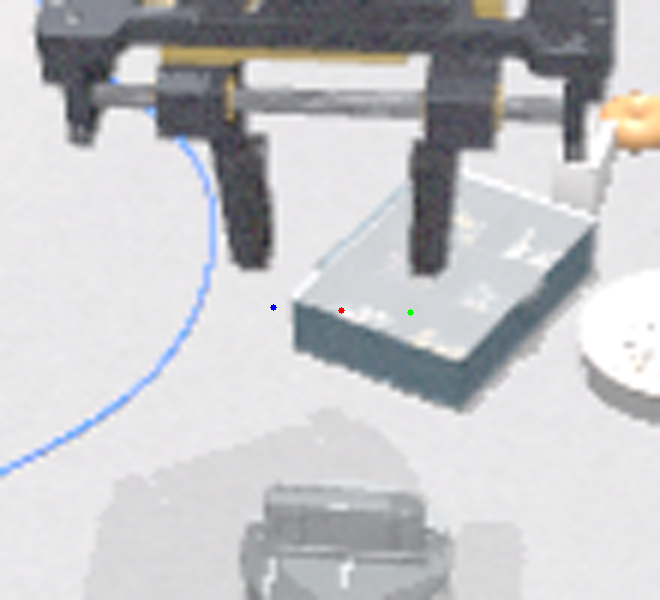

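Run:
```python
from h import *
from scipy.optimize import brentq
p=np.array([.64805,-.24868,.18111]); a=np.radians(33.4); y=np.array([np.cos(a),np.sin(a),0]); x=np.array([-y[1],y[0],0])
for w_ in (0.006,.009):
  for row,s,t in((275,-1,0),(270,1,0)):
    f=lambda h: (pix("scene",p+y*s*.027+x*w_+[0,0,h])[1]-70+.5)*6-row
    print(w_,row,brentq(f,-.05,.08))
p=np.array([.64718,-.24833,.13998]); a=np.radians(-56.5); y=np.array([np.cos(a),np.sin(a),0])
for t in(.005,.009,.013): print(t,brentq(lambda h:(pix("scene",p-y*(.025+t)+[0,0,h])[1]-95+.5)*6.5-278,-.05,.08))
```

```text
0.006 275 0.021152454989145315
0.006 270 0.020745289944117954
0.009 275 0.023312090825040373
0.009 270 0.022896231589070455
0.005 0.0211235881239812
0.009 0.024323962541007032
0.013 0.027524336958032993
```

The offset is the same in both views and follows height, and the fingers look closer to the camera. So the real fingertips are about 21 mm above the reported TCP. The grip therefore needs a reported z of about 0.043, and I'll watch the force on the way down.

move_arm(plan="0 0 0 -8.5 5; 0 0 0 -17 5; 0 0 0 -25.5 5; 0 0 0 -34 5; 0 0 0 -42.5 5; 0 0 0 -51 5; 0 0 0 -59.5 5; 0 0 0 -68 5")

```text
t: 7.85
position: [0.6484, -0.2488, 0.1819]
orientation: [0.887, 0.462, -0.0, -0.0]
wrist_force: [0.0, 0.4, -0.0]
finger_gap: 0.0499
gripper_force: 0.0
```

move_arm(plan="0 0 0 -8.5 5; 0 0 -2 -17 5; 0 0 -5 -22 5; 0 0 -8 -22 5; 0 0 -10.5 -22 5; 0 0 -12 -22 5; 0 0 -12.5 -22 5; 0 0 -12.5 -22 5")

```text
t: 8.65
position: [0.6484, -0.2488, 0.0568]
orientation: [0.958, 0.288, -0.0, -0.0]
wrist_force: [-0.7, -0.6, -0.3]
finger_gap: 0.0497
gripper_force: 0.0
```

move_arm(plan="0 0 -0.4 0 5; 0 0 -0.8 0 5; 0 0 -1.2 0 5; 0 0 -1.2 0 5; 0 0 -1.2 0 5")

```text
t: 9.15
position: [0.6486, -0.2489, 0.0455]
orientation: [0.958, 0.288, 0.0, 0.0]
wrist_force: [0.1, 0.4, -0.9]
finger_gap: 0.05
gripper_force: 0.0
```

move_arm(plan="0 0 -0.2 0 5; 0 0 -0.2 0 3; 0 0 -0.2 0 1; 0 0 -0.2 0 0; 0 0 -0.2 0 0; 0 0 -0.2 0 0; 0 0 -0.2 0 0; 0 0 -0.2 0 0")

```text
t: 9.95
position: [0.6482, -0.2487, 0.043]
orientation: [0.958, 0.288, -0.0, -0.0]
wrist_force: [-0.9, 0.7, -1.5]
finger_gap: 0.0117
gripper_force: 30.0
```

move_arm(plan="0 0 2 0 0; 0 0 5 0 0; 0 0 9 0 0; 0 2 12 3 0; -1 5 14 6 0; -2 9 15 9 0; -3 13 15 12 0; -5 17 15 15 0")

```text
t: 10.75
position: [0.5987, -0.0775, 0.1937]
orientation: [0.911, 0.412, 0.001, 0.0]
wrist_force: [-0.5, -0.2, -2.6]
finger_gap: 0.0119
gripper_force: 30.0
```

move_arm(plan="-2 4 0 3 0; -4 8 0 6.5 0; -6 12 0 6.5 0; -7.5 16 0 6.5 0; -8.6 19.2 0 6.5 0; -8.6 19.2 0 6.5 0; -8.6 19.2 0 6.5 0; -8.6 19.2 0 6.5 0")

```text
t: 11.55
position: [0.5126, 0.1125, 0.1931]
orientation: [0.887, 0.462, -0.0, 0.0]
wrist_force: [0.4, -0.3, -1.5]
finger_gap: 0.0119
gripper_force: 30.0
```

Run:
```python
from plant import r, viewer
import cv2, numpy as np
from h import *
f=viewer.grab_frame("scene")["pixels"]; s=r.sense(); p=s["position"]; q=s["orientation"]; print(p,q,s["finger_gap"],s["wrist_force"],s["torque"],s["joints"])
print(np.degrees(2*np.arctan2(q[1],q[0])-np.pi/2))
cv2.imwrite("pics/over_raw.png",f); g=f[150:340,130:330]
g=np.clip((g.astype(float)/200)**.6*255,0,255).astype(np.uint8)
cv2.imwrite("pics/over.png",cv2.resize(g,None,fx=3,fy=3,interpolation=cv2.INTER_CUBIC))
```

```text
[0.51280515 0.11215656 0.19313982] [ 8.87200764e-01  4.61383494e-01 -2.45830669e-04  1.27318802e-04] 0.011681924404489272 [-0.12547537 -0.2428262  -1.9305567 ] [-0.06113651  0.11959374 -0.006273  ] [ 1.68139409e-01 -3.39649924e-03  1.94975729e+00 -4.22419463e-04
  1.19562189e+00  7.79982644e-01]
-35.04716191125289
```

Run:
```python
import cv2, numpy as np
from h import *
f=cv2.imread("pics/over_raw.png"); u0,v0,k=165,185,5.5
g=f[v0:v0+108,u0:u0+140]
g=np.clip((g.astype(float)/200)**.6*255,0,255).astype(np.uint8)
g=cv2.resize(g,None,fx=k,fy=k,interpolation=cv2.INTER_CUBIC)
def poly(P,c): 
    X=[[int(round((q+.5-o)*k)) for q,o in zip(pix("scene",p),(u0,v0))] for p in P]; print(c,X[0] if len(X)>3 else X)
    for x in X: cv2.circle(g,tuple(x),0,c,-1)
t=np.linspace(0,2*np.pi,120); C=np.array([.5128,.1122]); zb=.1931-.043
for rr,z,c in((.043,zb+.058,(0,0,255)),(.043,zb+.029,(0,255,0)),(.03,zb,(255,0,255))): poly([(C[0]+rr*np.cos(a),C[1]+rr*np.sin(a),z) for a in t],c)
poly([(.512+.047*np.cos(a),.113+.047*np.sin(a),.105) for a in t],(0,255,255))
a=np.radians(55); d=np.array([np.cos(a),np.sin(a)])
poly([(*(C+s*d*.038),zb+.009) for s in(-1,1)],(255,0,0))
cv2.imwrite("pics/over2.png",g)
```

```text
(0, 0, 255) [214, 297]
(0, 255, 0) [233, 356]
(255, 0, 255) [281, 434]
(0, 255, 255) [270, 490]
(255, 0, 0) [[473, 435], [217, 502]]
```

View pics/over2.png

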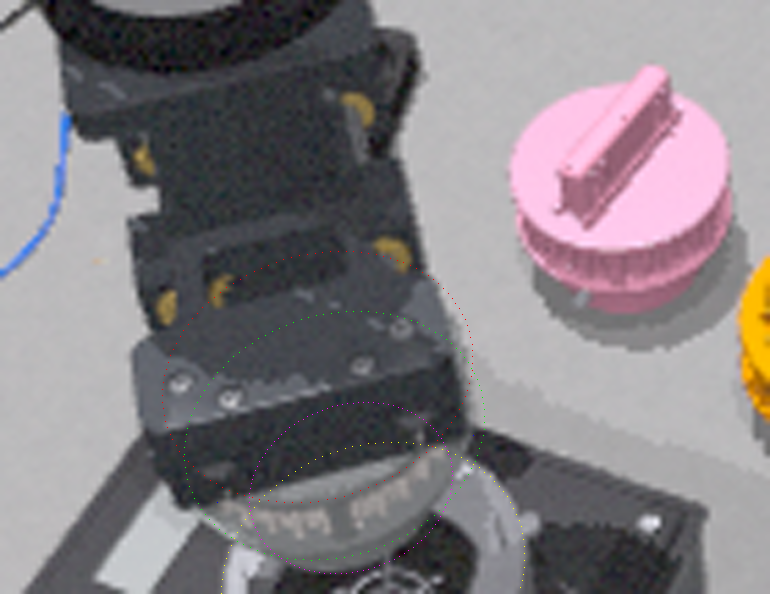

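The flange outline matches the drawn prediction, with its bottom near (335,570), so the cartridge sits centred in the tool. Now I'll lower in steps and watch the force.

move_arm(plan="-0.1 0 -1.5 0 0; -0.1 0 -3 0 0; -0.1 0 -4 0 0; -0.1 0 -4.4 0 0; -0.1 0 -4.7 0 0; -0.1 0 -4.7 0 0")

```text
t: 12.2
position: [0.5116, 0.1128, 0.1469]
orientation: [0.887, 0.462, -0.0, 0.0]
wrist_force: [-0.1, -0.8, 1.1]
finger_gap: 0.0117
gripper_force: 30.0
```

move_arm(plan="0 0 -0.2 0 0; 0 0 -0.4 0 0; 0 0 -0.6 0 0; 0 0 -0.6 0 0")

```text
t: 12.6
position: [0.5136, 0.112, 0.1461]
orientation: [0.887, 0.462, 0.001, 0.002]
wrist_force: [-9.6, -6.6, 24.7]
finger_gap: 0.0118
gripper_force: 30.1
```

Run:
```python
from plant import r
s=r.sense(); print(s["position"],s["orientation"],s["wrist_force"],s["torque"],s["finger_gap"])
```

```text
[0.51358772 0.11204101 0.14607051] [0.88686769 0.46201794 0.00144603 0.00174062] [-9.60491777 -6.58626248 24.66961796] [-0.99796669  1.97508986  0.09802539] 0.011752289194005686
```

The spigot is resting on the lip: underside at about 0.103, with the lateral push toward −x and −y. I'll lift a little, shift that way and retry lightly.

move_arm(plan="0 0 0.8 0 0; 0 0 1 0 0; -0.15 -0.1 1 0 0; -0.15 -0.1 1 0 0; -0.15 -0.1 0.7 0 0; -0.15 -0.1 0.4 0 0; -0.15 -0.1 0.2 0 0; -0.15 -0.1 0.2 0 0")

```text
t: 13.4
position: [0.5117, 0.1115, 0.1459]
orientation: [0.887, 0.462, 0.001, 0.001]
wrist_force: [-4.3, -4.1, 17.3]
finger_gap: 0.012
gripper_force: 30.2
```

```bash
cat > st.py <<'E'
from plant import r
import numpy as np
np.set_printoptions(precision=4,suppress=True)
s=r.sense(); print(s["position"],s["orientation"],s["wrist_force"],s["torque"],s["finger_gap"])
E
python3 st.py
```

```text
[0.5117 0.1115 0.1459] [0.8869 0.462  0.0011 0.0012] [-4.3062 -4.1089 17.3321] [-0.5023  1.2257  0.1475] 0.012016564405966696
```

move_arm(plan="0 0 0.6 0 0; 0 0 0.8 0 0; 0.3 -0.1 0.8 0 0; 0.3 -0.1 0.8 0 0; 0.3 -0.1 0.5 0 0; 0.3 -0.1 0.2 0 0; 0.3 -0.1 0 0 0; 0.3 -0.1 0 0 0")

```text
t: 14.2
position: [0.5127, 0.1108, 0.1419]
orientation: [0.887, 0.462, -0.0, 0.0]
wrist_force: [-0.5, -1.9, -2.5]
finger_gap: 0.0119
gripper_force: 29.9
```

```bash
python3 st.py
```

```text
[0.5127 0.1108 0.1419] [ 0.887   0.4619 -0.0005  0.0001] [-0.4908 -1.9181 -2.4687] [-0.2868  0.1688  0.0149] 0.011929026835436285
```

It dropped into the bore. Now the pins through the gaps.

move_arm(plan="0 0 -0.2 0 0; 0 0 -0.4 0 0; 0 0 -0.6 0 0; 0 0 -0.8 0 0; 0 0 -0.8 0 0")

```text
t: 14.7
position: [0.5127, 0.111, 0.1336]
orientation: [0.887, 0.462, -0.0, -0.0]
wrist_force: [-0.4, -1.9, -3.0]
finger_gap: 0.0119
gripper_force: 29.9
```

```bash
python3 st.py
```

```text
[0.5127 0.111  0.1336] [ 0.887   0.4618 -0.0005 -0.0001] [-0.3834 -1.9109 -2.9601] [-0.4599  0.1982  0.0111] 0.011898210364888483
```

move_arm(plan="0 0 -0.1 0 0; 0 0 -0.2 0 0; 0 0 -0.3 0 0; 0 0 -0.4 0 0; 0 0 -0.4 0 0")

```text
t: 15.2
position: [0.5129, 0.111, 0.1302]
orientation: [0.887, 0.462, -0.0, -0.0]
wrist_force: [-1.4, -2.3, -1.0]
finger_gap: 0.0119
gripper_force: 29.9
```

move_arm(plan="0 0 -0.1 0 0; 0 0 -0.2 0 0; 0 0 -0.3 0 0; 0 0 -0.3 0 0")

```text
t: 15.6
position: [0.513, 0.1111, 0.129]
orientation: [0.887, 0.462, -0.0, 0.0]
wrist_force: [-6.3, -3.9, 9.0]
finger_gap: 0.0122
gripper_force: 29.9
```

The seal is touched at reported z of about 0.1303, and its stiffness matches 10 N/mm. I'll ease off to light contact and start turning clockwise.

move_arm(plan="0 0 0.25 0 0; 0 0 0.25 0 0; 0 0 0.25 0 0")

```text
t: 15.9
position: [0.5129, 0.111, 0.13]
orientation: [0.887, 0.462, -0.0, -0.0]
wrist_force: [-3.3, -3.9, 2.8]
finger_gap: 0.0115
gripper_force: 29.9
```

```bash
python3 st.py
```

```text
[0.5129 0.111  0.13  ] [ 0.887   0.4618 -0.0002 -0.    ] [-3.3137 -3.8667  2.813 ] [-0.7676  0.8529  0.0498] 0.011498521058603006
```

move_arm(plan="0 0 0 -3 0; 0 0 0 -6 0; 0 0 0 -9 0; 0 0 0 -12 0; 0 0 0 -12 0")

```text
t: 16.4
position: [0.5125, 0.1113, 0.1297]
orientation: [0.931, 0.366, -0.001, -0.0]
wrist_force: [-5.0, -2.6, 3.2]
finger_gap: 0.0115
gripper_force: 29.9
```

```bash
python3 st.py
```

```text
[0.5125 0.1113 0.1297] [ 0.9306  0.3661 -0.0006 -0.0004] [-4.9535 -2.6116  3.1649] [-0.5227  0.9525  0.0665] 0.011453987125212674
```

move_arm(plan="0 0 0 -2 0; 0 0 0 -4 0; 0 0 0 -6 0; 0 0 0 -8 0; 0 0 0 -8 0")

```text
t: 16.9
position: [0.5123, 0.1116, 0.1297]
orientation: [0.954, 0.3, -0.001, -0.001]
wrist_force: [-5.3, -1.3, 2.1]
finger_gap: 0.0117
gripper_force: 29.9
```

```bash
python3 st.py
```

```text
[0.5123 0.1116 0.1297] [ 0.9538  0.3005 -0.0007 -0.0006] [-5.3174 -1.314   2.1467] [-0.4341  1.1147  0.1138] 0.011682534250630103
```

move_arm(plan="0 0 0 -2 0; 0 0 0 -4 0; 0 0 0 -4 0")

```text
t: 17.2
position: [0.5122, 0.1117, 0.1297]
orientation: [0.964, 0.267, -0.001, -0.001]
wrist_force: [-6.0, -0.9, 3.0]
finger_gap: 0.0119
gripper_force: 29.9
```

```bash
python3 st.py
```

```text
[0.5122 0.1117 0.1297] [ 0.9637  0.267  -0.0008 -0.0007] [-5.964  -0.8792  2.9927] [-0.3208  1.1574  0.0657] 0.011915774388661095
```

move_arm(plan="0 0 0 -2 0; 0 0 0 -4 0; 0 0 0 -4 0")

```text
t: 17.5
position: [0.5121, 0.1118, 0.1296]
orientation: [0.972, 0.233, -0.001, -0.001]
wrist_force: [-5.6, -1.5, 2.5]
finger_gap: 0.0115
gripper_force: 29.9
```

```bash
python3 st.py
```

```text
[0.5121 0.1118 0.1296] [ 0.9724  0.2332 -0.001  -0.0008] [-5.6165 -1.5186  2.5193] [-0.2594  1.1925  0.0989] 0.011490753825425122
```

move_arm(plan="0 0 0 -2 0; 0 0 0 -4 0; 0 0 0 -4 0")

```text
t: 17.8
position: [0.5118, 0.1118, 0.1293]
orientation: [0.98, 0.199, -0.001, -0.001]
wrist_force: [-5.0, -0.3, 2.0]
finger_gap: 0.0115
gripper_force: 30.0
```

```bash
python3 st.py
```

```text
[0.5118 0.1118 0.1293] [ 0.9799  0.1993 -0.0012 -0.0008] [-5.0132 -0.3347  1.9989] [-0.23    1.0356  0.1457] 0.011549312708980956
```

move_arm(plan="0 0 0 -1.5 0; 0 0 0 -3 0; 0 0 0 -3 0")

```text
t: 18.1
position: [0.5118, 0.1118, 0.129]
orientation: [0.985, 0.174, -0.001, -0.001]
wrist_force: [-5.1, 0.2, -0.0]
finger_gap: 0.0116
gripper_force: 30.0
```

```bash
python3 st.py
```

```text
[0.5118 0.1118 0.129 ] [ 0.9848  0.1738 -0.0013 -0.0007] [-5.0929  0.245  -0.0127] [-0.0724  1.0242  0.2888] 0.011551610571660523
```

move_arm(plan="0 0 0 -1.5 0; 0 0 0 -3 0; 0 0 0 -3 0")

```text
t: 18.4
position: [0.512, 0.1116, 0.1289]
orientation: [0.989, 0.148, -0.001, -0.0]
wrist_force: [-4.0, 1.7, -3.9]
finger_gap: 0.0118
gripper_force: 30.2
```

```bash
python3 st.py
```

```text
[0.512  0.1116 0.1289] [ 0.989   0.148  -0.0011 -0.0005] [-3.9715  1.744  -3.9393] [0.0783 1.0052 0.4634] 0.011784623102763323
```

move_arm(plan="0 0 0 -1 0; 0 0 0 -1.5 0; 0 0 0 -1.5 0")

```text
t: 18.7
position: [0.5121, 0.1115, 0.1289]
orientation: [0.991, 0.135, -0.001, -0.0]
wrist_force: [-4.7, 2.5, -4.8]
finger_gap: 0.0119
gripper_force: 30.9
```

```bash
python3 st.py
```

```text
[0.5121 0.1115 0.1289] [ 0.9909  0.1349 -0.001  -0.0004] [-4.7087  2.4586 -4.8025] [0.2168 1.0785 0.623 ] 0.011914707624862448
```

Torque is about 0.6 N·m, at an estimated 14–15° past first free bite. I'll release and back off.

move_arm(plan="0 0 0 0 2; 0 0 0 0 3; 0 0 0 0 4; 0 0 0 0 4; 0 0 0 0 4")

```text
t: 19.2
position: [0.5139, 0.1111, 0.1305]
orientation: [0.991, 0.135, 0.001, -0.0]
wrist_force: [0.2, 0.1, -0.1]
finger_gap: 0.0399
gripper_force: 0.0
```

move_arm(plan="0 0 1 0 4; 0 0 3 0 4; 0 0 6 0 4; 0 0 9 0 4; 0 0 12 0 4; 0 0 15 0 4; 0 0 15 0 4")

```text
t: 19.9
position: [0.5161, 0.1116, 0.2862]
orientation: [0.991, 0.135, 0.005, -0.0]
wrist_force: [0.3, -0.3, -0.3]
finger_gap: 0.0399
gripper_force: 0.0
```

move_arm(plan="3 -3 3 0 4; 6 -7 5 0 4; 8 -11 5 0 4; 10 -15 5 0 4; 10 -19 5 0 4; 10 -23 5 0 4; 10 -25 5 0 4; 10 -25 5 0 4")

```text
t: 20.7
position: [0.6125, -0.1418, 0.3286]
orientation: [0.991, 0.133, -0.001, 0.0]
wrist_force: [0.2, 0.3, 0.1]
finger_gap: 0.0404
gripper_force: 0.0
```

```bash
python3 st.py
python3 - <<'E'
from plant import viewer
import cv2, numpy as np
from h import *
t=viewer.grab_frame("top")["pixels"]; s=viewer.grab_frame("scene")["pixels"]
cv2.imwrite("pics/endt.png",t); cv2.imwrite("pics/ends.png",s)
C=np.array([.5122,.1117]); 
for cam,im in(("top",t),("scene",s)):
    u,v=map(int,pix(cam,(*C,.16))); g=im.mean(2).astype(int); print(cam,u,v)
    u0,u1,v0,v1=u-24,u+25,v-22,v+23
    print("\n".join("".join(" .:-=+*#%@"[min(9,x//20)] for x in g[q,u0:u1]) for q in range(v0,v1)))
E
```

```text
[ 0.6125 -0.1418  0.3286] [ 0.9911  0.133  -0.0009  0.0001] [0.1772 0.3155 0.1373] [-0.0447  0.1479  0.0223] 0.04044439686554386
top 217 203
--------------%@@@@@@#+====----------------=-=-=+
--------------*@@**+==--------------------=-==-=+
---------------==------------------------==-=--=+
------------------------------------------===--=+
-----------------------------------------=-==-==+
----------------------------------------=--=--===
-----------------------=-=++=#@@=-------------===
-------------------=*%%@@@@@@%*@--------=-==--===
-----------------+%@@@@@@@@@@@@@#=:-------==-====
---------------=%%@###@@@@@@@@@@@@*-:::----=-====
--------------+%@%#%%*+%+@@@@@@@@@@%+=-:-----====
-------------+%@@#%%@#-==@@@@@@@@@@@%*+--:-:-====
------------*%@@@*#%%#=:=#@@@@@@@@@@@%*#==-:-====
-----------+%@@@@#*%%%+:**@@@@@@@@@@@@%+%=---====
----------=%@@@@@@#%%@*:-=#@@@@@@@@@@@@%*%---====
----------*@@@@@@@#%%@#-:-#@@@@@@@@@@@@@+@*--====
---------=%@@@@@@@+#%@#=:#%@@@@@@@@@@@@@**#=-====
:--------*@@@@@@@@@#%%%*:+=@@@@@@@@@@@@@%=------=
:-------=%@@@@@@@@@#%%@#:-+@@@@@@@@@@@@@@=-------
:-------+
[... 2854 characters left out ...]

***********************=-:::=**+-::::.:::..--=***
+*************************=--::-++-=:::::::-=****
+****************************+=-::--=-=:::--=****
+*******************************+--:::=***==****+
=***********************************=--::--*****=
=**************************************=--=****+-
-*********************************************+=:
:=********************************************+::
.-*******************************************+::-
.:=****************************************+-::--
..-****************************************+-:---
..:=*************************************+--:-:::
..::=************************************=::--::-
..:=:=**********************************=::---:--
```

The cartridge sits level in the collar. The fin is about 15° from world x, as expected from a 39.5° turn, so it hasn't sprung back. The robot is clear, so I'm handing in.

```bash
python3 -c "
from plant import r
print(r.finish_job())"
```

```text
the job is handed in; nothing more can be done
None
```

I fitted the cartridge in the collar, twisted it clockwise about 39.5° (an estimated 14–15° past first bite, at about 0.6 N·m), released it and handed in the job. That torque is a little over the 0.5 N·m you gave; I estimate the seal squeeze at 14–23 N, under the 36 N that crushes it. On the first grasp attempt the fingertips closed on top of the fin and briefly tilted the cartridge.

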